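# Jog the dough sheeter from its console

### The arm

A 6-joint arm with a two-finger parallel gripper is mounted at the origin on the work surface. World frame = base frame: x ahead of the robot, y to its left, z up, the work surface at z = 0. Lengths are in mm, angles in rad, forces in N, time in s.
With the tool pointing down it reaches from about 225 to 725 mm from the base axis. Payload 3.1 kg.
Tool frame: the origin (TCP) lies at the very end of the fingers, on their centre line; the grasp point (between the pads) lies behind it (manip.hold_point_z is the z of the grasp point in the tool frame, in mm); z points along the fingers, y is the line along which they close (so a half turn about z gives the same grasp; the last joint's range is limited). The gripper opens to 85 mm and grips with 20 to 120 N. Pads are 22 mm wide; open, the fingers measure 114 mm over their backs; the gripper's body (76 mm by 85 mm) begins 54 mm behind the grasp point. The pads swing forward as they close: fully open they stand 13 mm farther back than shut.
Start: joints at [-1.275, 0.048, 0.099, 1.622, 0, 1.443], TCP at [215.879, -478.554, 231.312] pointing down, gripper open.
Joint ranges: [-2.91, 2.91], [-0.99, 1.94], [-1.21, 1.42], [-2.12, 2.29], [-1.49, 1.47], [-3.14, 3.14]. Speed limits (rad/s): [2.79, 2.79, 3.14, 3.14, 3.14, 3.14].

### API

Orientations are given as a unit quaternion [x, y, z, w].
In Python, from cell import sensors, optics, manip gives the robot as it stands.
- The arm moves only by the tool arm_command, never from a script. Its argument "steps" is a list of rows, each a list of 2 entries, a list of its own where there are three numbers: the shift along the tool's x, y, z normalised to -1 to 1, where 1 is 0.3 m, then the turn, a rotation vector about the tool's x, y, z normalised to -1 to 1, where 1 is 45 degrees. In form: [[[tx, ty, tz], [wx, wy, wz]], ...]. A call has 1 to 20 rows; each row is the pose to reach, as a shift and turn from the pose commanded when the call began, along the tool's axes at that moment; what a row does not reach only later rows make up. A row lasts 1/8 s, in which the tool goes at most 62.5 mm and 10.7 degrees, less where a joint would pass 70% of its speed; a pose out of reach is approached as far as the arm can. A call with a number of a shift or a turn outside -1 to 1 is refused whole. A call with a gripper value outside its range is refused whole. "jaw" is the closure, from 0 (fully open) to 1 (shut), set as the call begins (left out, the last holds). The fingers move at their own pace and stop on an object; "newtons" is the grip in N (left out, the last holds). Time passes only in rows, so rows that repeat a pose let the fingers close. It gives the time, the measured TCP pose, the force, the opening and the grip force at its end, in the units of the state.
- sensors.get_state(): the state, without advancing time (a new reading comes with each control period).
- optics.camera(name): name is "side" or "top"; returns the picture (400x640x3 uint8, red, green, blue); there is no depth.
- optics.camera_params(name): a dict with "K" (3x3 intrinsics, pixels), "position" and "orientation" of the camera in the world. Camera axes: x right, y down, z forward; pixel columns grow to the right and rows downward; lengths in mm; the calibration is good to about 2 mm. A picture is of the moment at which its call begins. camera_params takes no time and is no camera call.
- manip.close_job(): hands the job in; it is judged then, once.
The state is a dict: "time_s": time; "joint_pos": joint angles; "qvel": joint speeds; "joint_efforts": joint torques, N m; "position": TCP position; "tcp_rot": TCP orientation; "force": force on the tool from outside, world axes, zero at the start; "torque": the same for the moment, N m; "opening": finger opening in mm; "grasp_force": force on a finger pad.
Only numpy, scipy, OpenCV 4.12 (cv2) and the standard library are available. Lean on these libraries where they do the work, as an engineer would, in place of code of your own. Each camera call takes 0.05 s, during which the arm holds its last target. There are 200 camera calls.

### The job

Jog the dough sheeter from its white console: press the white end of the rocker switch all the way down to turn the power on, then push the blue reset button fully in, and after that press the green jog button fully down and finish while still holding it there. Leave the red and yellow buttons unpressed, and do not pick up or shift any of the utensils and dishes standing around.

Things in the scene. Friction and masses are not known exactly. Their poses are not given: they have to be found in the camera images.
- console: fixed white control console, 130 mm (its x) by 360 mm (its y), flat top 55 mm above the table; origin: centre of its underside; x axis away from the robot, within 0.35 rad of world x; blue line along its robot-side edge. On top, in one row along y, 64 mm apart, in an order that changes from run to run: a rocker switch and four round buttons (blue, green, red, yellow).
- rocker (a joint): power rocker: 0 = off (its white far end up), 0.5 rad = fully on (white far end down). It stays where it is left; about 0.05 N m turns it (some 2.5 N on the white end, 4 N nearer the pivot). It may start up to 0.06 rad over.
- rocker_white_end (a point): middle of the white end of the rocker's top face, 20 mm to the console's +x side of the pivot, moving with it: 28 mm above the console's top when off, 17 mm when fully on. The grey paddle is 60 x 30 x 9 mm, the last 22 mm of its +x end white; pivot 18 mm above the console's top; black housing 78 x 46 mm, 12 mm high.
- blue (a joint): blue latching reset button, starting up (0 to 1 mm in); it has no spring and stays in where it is pushed, against about 4 N of friction: 0 = up, 0.008 m = fully in (downwards).
- blue_top (a point): centre of the top face of the blue round button, 32 mm across, in a black round housing 48 mm across and 12 mm high; 24 mm above the console's top when up, 16 mm when fully in; moves with the button.
- green (a joint): green sprung jog button; it springs up when released, and takes 1.5 N to start and 5 N to be fully down: 0 = up, 0.008 m = fully in (downwards).
- green_top (a point): centre of the top face of the green round button, 32 mm across, in a black round housing 48 mm across and 12 mm high; 24 mm above the console's top when up, 16 mm when fully in; moves with the button.
- red (a joint): red sprung stop button, not to be pressed: 0 = up, 0.008 m = fully in (downwards).
- red_top (a point): centre of the top face of the red round button, 32 mm across, in a black round housing 48 mm across and 12 mm high; 24 mm above the console's top when up, 16 mm when fully in; moves with the button.
- yellow (a joint): yellow sprung lamp button, not to be pressed: 0 = up, 0.008 m = fully in (downwards).
- yellow_top (a point): centre of the top face of the yellow round button, 32 mm across, in a black round housing 48 mm across and 12 mm high; 24 mm above the console's top when up, 16 mm when fully in; moves with the button.
- cutter: round steel dough cutter, an open ring 72 mm across and 35 mm high, standing in front of (robot's side of) the console; loose, origin at the centre of its underside. Not to be moved.
- shaker: pale shaker jar with a metal cap, 54 mm across and 85 mm high, standing in front of the console; loose, origin at the centre of its underside. Not to be moved.
- tub: white plastic tub, 100 mm across the rim, 65 mm high, standing behind the console; loose, origin at the centre of its underside. Not to be moved.
- scraper: dough scraper lying flat: metal blade 75 x 130 mm with a wooden bar handle 18 mm thick, behind the console; loose, origin at the centre of its underside. Not to be moved.
- plate: white plate 210 mm across, 22 mm high, to the left on the table; loose, origin at the centre of its underside. Not to be moved.
- bowl: metal bowl 150 mm across, 60 mm high, to the right on the table; loose, origin at the centre of its underside. Not to be moved.

How it is judged (in metres and radians):
On the way, in this order (a step that is already met when the one before it is completed fails the run):
1. the rocker's white end is pressed fully down (power on) (value of joint rocker above 0.42 rad), for 0.1 s.
2. the blue button is pushed fully in (value of joint blue above 0.0065 m), for 0.1 s.
3. the green button is pressed fully down by the fingers (value of joint green above 0.0065 m and contact force between the fingers and green above 1 N), for 0.2 s.
At the end, for the whole second after the job is handed in: Rocker beyond 0.42 rad of its 0.5, blue button in by more than 6.5 of its 8 mm, green button held down by the fingers beyond 6.5 of its 8 mm with more than 1 N, red and yellow up (less than 2 mm in), and every loose thing within 15 mm of where it started (all of step 3 and value of joint rocker above 0.42 rad and value of joint blue above 0.0065 m and value of joint each of red, yellow below 0.002 m and distance of each of cutter, shaker, tub, scraper, plate, bowl from where it was at the start of the episode below 0.015 m); the arm keeps its last pose, push and grip.
It fails at once if the blue button is pressed (over 3 mm) before the rocker is on (value of joint blue above 0.003 m and value of joint rocker below 0.38 rad).
It fails at once if the green button is pressed (over 3 mm) before the rocker is on and the blue button is in (value of joint green above 0.003 m and (value of joint rocker below 0.38 rad or value of joint blue below 0.006 m)).
It fails at once if the red or the yellow button is pressed (over 3 mm) (value of joint any of red, yellow above 0.003 m).
It fails at once if a loose utensil or dish is moved or lifted by more than 15 mm (distance of any of cutter, shaker, tub, scraper, plate, bowl from where it was at the start of the episode above 0.015 m).
It also fails if it takes over 35 s, if anything falls off the work surface, if the arm or the gripper's body presses on something with over 40 N, if the wrist force passes 120 N, or if a joint passes its speed limit or range.

## Working session

There is one attempt and no reset: what is moved stays moved. The work goes in short steps, Python scripts to look and compute and a tool call to move; the robot and the scene stay as the last step left them, time stands still between calls to the robot, and variables do not carry over. Pictures are saved under pics/ and viewed, at most 10 in all, crops included, and the job is handed in when it is done.

Besides the shell and the picture viewer there is one more tool, called as name(argument=value, ...) on one line, values as JSON. arm_command: Moves the arm, as the interface text tells. Its arguments: {"type":"object","properties":{"steps":{"type":"array","items":{"type":"array"}},"jaw":{"type":"number"},"newtons":{"type":"number"}},"required":["steps"]}

```bash
mkdir -p pics; ls; python3 - <<'E'
from cell import sensors, optics, manip
import cv2
s=sensors.get_state(); print(s, manip.hold_point_z)
for n in("top","side"):
    cv2.imwrite(f"pics/{n}0.png",optics.camera(n)[:,:,::-1]); print(n,optics.camera_params(n))
E
```

```text
pics
{'time_s': 0.0, 'joint_pos': array([-1.27478883e+00,  4.87517006e-02,  9.75500594e-02,  1.62200127e+00,
        1.42164604e-05,  1.44299620e+00]), 'qvel': array([ 8.86317598e-04, -1.06293954e-04,  1.93781700e-04,  9.43464408e-04,
        1.69104118e-04, -6.24039084e-05]), 'joint_efforts': array([ 5.75695249e-04, -3.38785779e+01,  3.20013249e+01,  2.04290065e-02,
       -1.28858238e-05, -3.29305330e-06]), 'position': array([ 215.7059155 , -477.95116049,  230.09272565]), 'tcp_rot': array([ 9.77631569e-01,  2.10321345e-01, -9.39989673e-05, -1.19963641e-03]), 'force': array([-0.46614533, -0.9956867 , -0.30720098]), 'torque': array([-0.01604823, -0.03481338,  0.03444721]), 'grasp_force': 0.0, 'opening': 85.92033949794613} -18.700000000000003
top {'K': array([[461.02545528,   0.        , 320.52970245],
       [  0.        , 461.02545528, 198.56536753],
       [  0.        ,   0.        ,   1.        ]]), 'position': array([ 455.06764875,    7.6872488 , 1468.1242811 ]), 'orientation': array([-0.69652545,  0.71683916, -0.0128776 ,  0.02877656])}
side {'K': array([[512.76229935,   0.        , 312.64429145],
       [  0.        , 512.76229935, 196.1020072 ],
       [  0.        ,   0.        ,   1.        ]]), 'position': array([ -20.3656686 , 1285.84285326, 1327.29521016]), 'orientation': array([-0.20049036,  0.8911024 , -0.39840433,  0.08375037])}
```

View pics/top0.png

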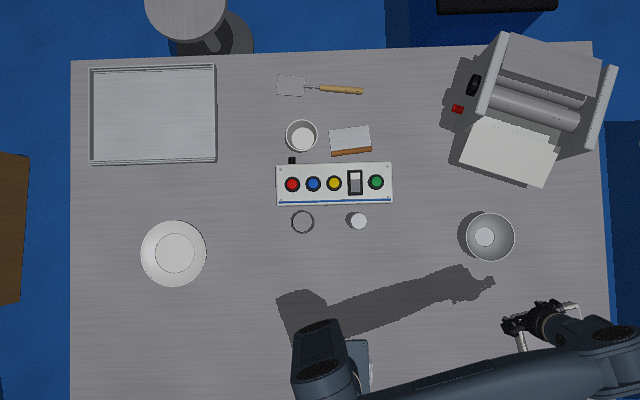

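View pics/side0.png

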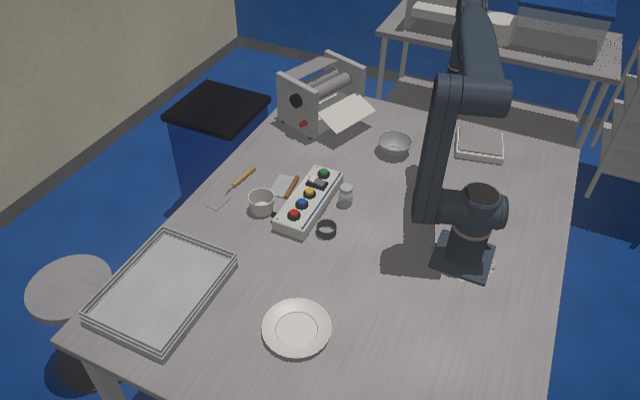

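The top view shows the row from left to right: red (292,184), blue (313,184), yellow (334,184), rocker (355,182) and green (376,182). The cutter is at (302,222), the shaker at (358,221), the tub at (301,135) and the scraper at (350,140). The side view shows the same order.

```bash
cat > h.py <<'E'
import numpy as np, cv2
from scipy.spatial.transform import Rotation as R
from cell import sensors, optics, manip
def ray(n,uv):
    p=optics.camera_params(n); d=R.from_quat(p["orientation"]).as_matrix()@np.linalg.inv(p["K"])@[*uv,1]
    return p["position"],d
def plane(n,uv,z):
    o,d=ray(n,uv); return o+d*(z-o[2])/d[2]
def tri(a,b):
    (o1,d1),(o2,d2)=ray("top",a),ray("side",b)
    t=np.linalg.lstsq(np.c_[d1,-d2],o2-o1,rcond=None)[0]
    p,q=o1+t[0]*d1,o2+t[1]*d2; return (p+q)/2,np.linalg.norm(p-q)
HS={"red":((0,8),),"yellow":((20,32),),"green":((50,85),),"blue":((100,125),)}
ROI={"top":(275,165,395,205),"side":(270,160,345,240)}
def blobs(n,im):
    x0,y0,x1,y1=ROI[n]; h=cv2.cvtColor(im[y0:y1,x0:x1],cv2.COLOR_RGB2HSV); o={}
    for c,rs in HS.items():
        m=sum(cv2.inRange(h,(a,130,60),(b,255,255)) for a,b in rs)
        k,_,st,ce=cv2.connectedComponentsWithStats(m)
        if k<2: continue
        sc=[s[4]*(min(s[2],s[3])/max(s[2],s[3])) for s in st[1:]]
        i=1+int(np.argmax(sc)); o[c]=(ce[i]+[x0,y0],st[i])
    return o
E
python3 - <<'E'
from h import *
ims={n:optics.camera(n) for n in("top","side")}
b={n:blobs(n,ims[n]) for n in ims}
P={}
for c in HS:
    t,s=b["top"][c],b["side"][c]; P[c]=plane("top",t[0],79)
    print(c,t[0].round(1),t[1],s[0].round(1),s[1],P[c].round(1),plane("side",s[0],79).round(1),[np.round(v,1) for v in tri(t[0],s[0])])
v=P["green"]-P["red"]; print("span",np.linalg.norm(v),"yaw",np.arctan2(v[0],-v[1]))
for n,uv,z in(("shaker",(358,220),85),("cutter",(302,222),35),("tub",(301,133),65)): print(n,plane("top",uv,z).round())
a=cv2.resize(ims["top"][150:240,270:400],None,fx=6,fy=6,interpolation=cv2.INTER_CUBIC); cv2.imwrite("pics/c1.png",a[:,:,::-1])
E
```

```text
red [291.6 183.6] [12 14 11 10 86] [293.4 212.3] [19 49  9  7 47] [585.3 124.1  79. ] [581.4 129.5  79. ] [array([585. , 124.3,  73.1]), np.float64(1.8)]
yellow [333.7 182.5] [54 13 11 10 90] [309.1 191. ] [35 28  9  7 48] [585.   -3.5  79. ] [580.4   2.9  79. ] [array([584.7,  -3.9,  72.2]), np.float64(2.0)]
green [376.1 181.2] [96 11 11 11 85] [323.5 169.8] [51  9  6  3 10] [ 585.1 -131.3   79. ] [ 583.3 -133.1   79. ] [array([ 583.9, -131.6,   80.1]), np.float64(2.3)]
blue [312.7 183.1] [33 13 10 11 90] [301.5 201.1] [28 39  8  6 37] [585.1  60.3  79. ] [581.4  64.4  79. ] [array([584.6,  60.1,  74.3]), np.float64(2.0)]
span 255.4053739464226 yaw -0.0009789349028727998
shaker [470. -73.  85.]
cutter [469.  98.  35.]
tub [742.  93.  65.]
```

View pics/c1.png

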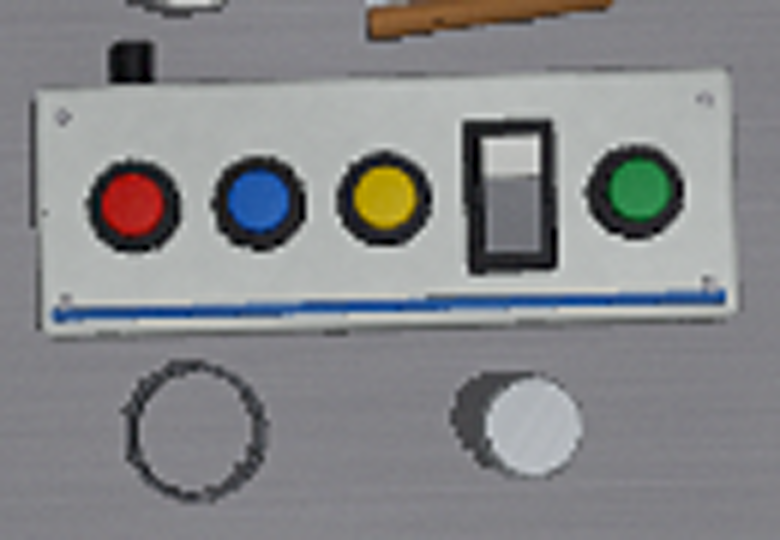

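The crop agrees with the estimate: yaw is about 0 and the row lies at x≈585. Along y it is red 124, blue 60, yellow -3.5, rocker -67 and green -131. The rocker's white part is on the far side at crop (510,155). I'll move over in two legs with the jaw shut, turning the tool to yaw 90°.

arm_command(steps=[[[0.9,-0.36,0],[0,0,-1]],[[0.9,-0.36,0],[0,0,-1]],[[0.9,-0.36,0],[0,0,-1]],[[0.9,-0.36,0],[0,0,-1]],[[0.9,-0.36,0],[0,0,-1]],[[0.9,-0.36,0],[0,0,-1]],[[0.9,-0.36,0],[0,0,-1]],[[0.9,-0.36,0],[0,0,-1]]], jaw=1, newtons=40)

```text
time_s: 1.2
position: [416.9, -269.9, 231.2]
tcp_rot: [0.823, 0.568, -0.0, -0.0]
force: [-0.5, -0.4, -0.2]
opening: 0.1
grasp_force: 0.0
```

arm_command(steps=[[[0.864,0.371,0.1],[0,0,-0.46]],[[0.864,0.371,0.1],[0,0,-0.46]],[[0.864,0.371,0.2],[0,0,-0.46]],[[0.864,0.371,0.3],[0,0,-0.46]],[[0.864,0.371,0.38],[0,0,-0.46]],[[0.864,0.371,0.38],[0,0,-0.46]],[[0.864,0.371,0.38],[0,0,-0.46]],[[0.864,0.371,0.38],[0,0,-0.46]]])

```text
time_s: 2.2
position: [614.1, -68.0, 119.8]
tcp_rot: [0.708, 0.706, 0.001, 0.002]
force: [-0.0, -0.1, -0.2]
opening: 0.3
grasp_force: 0.0
```

```bash
python3 - <<'E'
from h import *
t=optics.camera("top")[130:230,260:400]; s=optics.camera("side")[130:250,240:380]
f=lambda a:cv2.resize(a,(560,int(a.shape[0]*4)),interpolation=cv2.INTER_CUBIC)
o=cv2.resize(np.vstack([f(t),f(s)]),None,fx=.68,fy=.68); cv2.imwrite("pics/c2.png",o[:,:,::-1]); print(o.shape)
st=sensors.get_state(); print(st["position"],st["tcp_rot"],st["joint_pos"])
E
```

```text
(598, 381, 3)
[614.13541428 -67.66264146 119.87004439] [0.70796335 0.70624632 0.00100327 0.00174047] [-2.18130052e-01  2.88127876e-01  1.48944688e-01  1.42759945e+00
 -1.83034159e-04  1.35509417e+00]
```

View pics/c2.png

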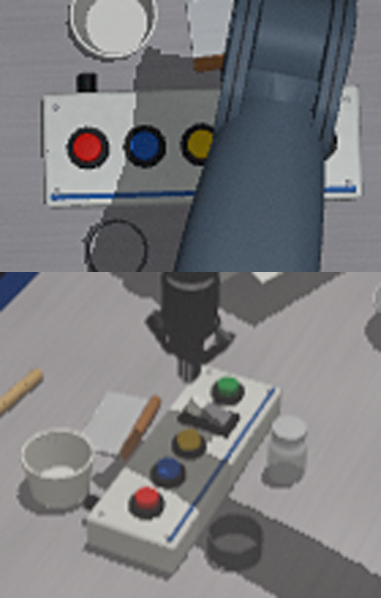

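The tip hangs above the rocker's white end at about (190,375) in the lower half. I'm shifting 6 mm towards the pivot and pressing down.

arm_command(steps=[[[0,-0.02,0.05],[0,0,0]],[[0,-0.02,0.1],[0,0,0]],[[0,-0.02,0.12],[0,0,0]],[[0,-0.02,0.13],[0,0,0]],[[0,-0.02,0.14],[0,0,0]],[[0,-0.02,0.147],[0,0,0]],[[0,-0.02,0.147],[0,0,0]]])

```text
time_s: 3.18
position: [608.5, -66.4, 73.9]
tcp_rot: [0.707, 0.707, 0.001, 0.001]
force: [1.2, -1.3, 3.2]
opening: -0.1
grasp_force: 1.6
```

arm_command(steps=[[[0,0,0.006],[0,0,0]],[[0,0,0.01],[0,0,0]],[[0,0,0.01],[0,0,0]]])

```text
time_s: 3.55
position: [608.7, -66.4, 72.8]
tcp_rot: [0.707, 0.707, 0.001, 0.002]
force: [-0.2, -0.7, 10.4]
opening: -0.3
grasp_force: 4.7
```

arm_command(steps=[[[0,0,0.01],[0,0,0]],[[0,0,0.01],[0,0,0]],[[0,0,0.01],[0,0,0]]])

```text
time_s: 3.92
position: [608.8, -66.5, 72.5]
tcp_rot: [0.707, 0.707, 0.001, 0.002]
force: [-2.6, 0.0, 18.6]
opening: 0.1
grasp_force: 8.6
```

The rocker is hard against its stop: 18.6 N, with the tip 17.5 mm above the console top. Next I'll lift and cross to blue.

arm_command(steps=[[[0,0,-0.1],[0,0,0]],[[0,0,-0.17],[0,0,0]],[[0,0,-0.17],[0,0,0]],[[0.2,-0.04,-0.17],[0,0,0]],[[0.35,-0.078,-0.17],[0,0,0]],[[0.423,-0.078,-0.17],[0,0,0]],[[0.423,-0.078,-0.17],[0,0,0]],[[0.423,-0.078,-0.17],[0,0,0]]])

```text
time_s: 4.92
position: [583.2, 60.3, 116.7]
tcp_rot: [0.707, 0.707, -0.001, -0.001]
force: [-0.1, -0.6, 0.8]
opening: -0.0
grasp_force: 0.0
```

```bash
python3 - <<'E'
from h import *
s=optics.camera("side")[140:240,250:370]
o=cv2.resize(s,None,fx=5,fy=5,interpolation=cv2.INTER_CUBIC); cv2.imwrite("pics/c3.png",o[:,:,::-1])
st=sensors.get_state(); print(st["position"],st["force"])
E
```

```text
[583.46590608  59.96011938 117.06575202] [ 0.05286307  0.19852853 -0.02414521]
```

View pics/c3.png

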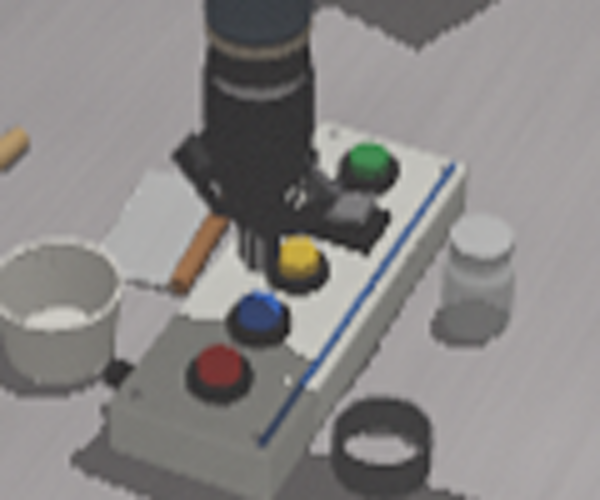

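The rocker's grey robot-side end now stands up at (350,205), so the power is on. The tip at (258,262) hangs 38 mm over blue at (260,310). Pressing blue.

arm_command(steps=[[[0,0.004,0.06],[0,0,0]],[[0,0.004,0.11],[0,0,0]],[[0,0.004,0.13],[0,0,0]],[[0,0.004,0.14],[0,0,0]],[[0,0.004,0.15],[0,0,0]],[[0,0.004,0.158],[0,0,0]],[[0,0.004,0.164],[0,0,0]],[[0,0.004,0.164],[0,0,0]]])

```text
time_s: 5.98
position: [585.5, 60.9, 70.9]
tcp_rot: [0.707, 0.707, 0.0, 0.001]
force: [-4.9, -2.3, 8.9]
opening: 0.0
grasp_force: 4.5
```

arm_command(steps=[[[0,0,0.01],[0,0,0]],[[0,0,0.01],[0,0,0]],[[0,0,0.01],[0,0,0]]])

```text
time_s: 6.35
position: [585.6, 60.9, 70.7]
tcp_rot: [0.707, 0.707, 0.001, 0.001]
force: [-9.3, -1.2, 19.1]
opening: 0.2
grasp_force: 9.3
```

Blue has bottomed at z=70.7 mm (71 expected) with 19 N. Lifting and crossing to green.

arm_command(steps=[[[0,0,-0.1],[0,0,0]],[[0,0,-0.18],[0,0,0]],[[0,0,-0.18],[0,0,0]],[[-0.2,0,-0.18],[0,0,0]],[[-0.4,0,-0.18],[0,0,0]],[[-0.55,0,-0.18],[0,0,0]],[[-0.64,0,-0.18],[0,0,0]],[[-0.64,0,-0.18],[0,0,0]],[[-0.64,0,-0.18],[0,0,0]]])

```text
time_s: 7.48
position: [584.7, -130.3, 118.6]
tcp_rot: [0.707, 0.707, -0.0, -0.001]
force: [0.1, 0.3, 0.4]
opening: -0.1
grasp_force: 0.0
```

```bash
python3 - <<'E'
from h import *
s=optics.camera("side")[140:240,250:370]
o=cv2.resize(s,None,fx=5,fy=5,interpolation=cv2.INTER_CUBIC); cv2.imwrite("pics/c4.png",o[:,:,::-1])
st=sensors.get_state(); print(st["position"],st["force"])
E
```

```text
[ 584.90497697 -129.9108561   118.98806593] [ 0.71054618 -0.14819865 -0.71722555]
```

View pics/c4.png

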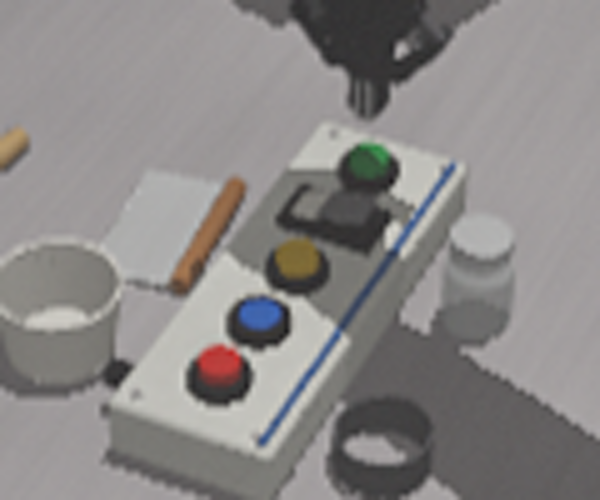

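Blue at (260,315) sits visibly lower than red at (220,365). The rocker is on (white end down at (300,200)), and the tip at (368,110) is above green at (368,160). Pressing green.

arm_command(steps=[[[0,0,0.06],[0,0,0]],[[0,0,0.11],[0,0,0]],[[0,0,0.13],[0,0,0]],[[0,0,0.145],[0,0,0]],[[0,0,0.16],[0,0,0]],[[0,0,0.17],[0,0,0]],[[0,0,0.18],[0,0,0]],[[0,0,0.18],[0,0,0]],[[0,0,0.18],[0,0,0]],[[0,0,0.18],[0,0,0]]])

```text
time_s: 8.78
position: [585.3, -130.9, 70.9]
tcp_rot: [0.707, 0.707, 0.001, 0.001]
force: [-9.2, 4.7, 18.0]
opening: -0.1
grasp_force: 8.9
```

Green is bottomed at z=70.9 mm and held with 18 N.

```bash
python3 - <<'E'
from cell import sensors, manip
s=sensors.get_state(); print(s["position"],s["force"]); print(manip.close_job())
E
```

```text
[ 585.27540153 -130.93205186   70.85532647] [-9.19910311  4.67159988 18.0267916 ]
the job is handed in; nothing more can be done
None
```

I turned the rocker on, pushed blue fully in, and handed the job in at about 8.8 s with green held fully down at 18 N; the arm pressed nothing else and the last picture showed nothing disturbed, but the hand-in gave no verdict.

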